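Heft two closed coin tins and clip the heavier into the till holder

TASK

Two closed coin tins, one green and one cream, stand on the counter at cashing-up. Lift the green tin clear of the counter and hold it a moment to feel its weight, set it back where it stood, then do the same with the cream one; push the heavier of the two gently down into the spring-clip holder until it sits fully home on the holder's floor, and leave the lighter one standing where it was. Do not force or tip the tins, and leave everything else on the counter alone.

Things in the scene. Friction and masses are not known exactly. Their poses are not given: they have to be found in the camera images.
- tin_green_mid (a point): Centre (50 mm above its underside) of a closed square tin, painted green, with a brass lid that is fixed shut: 54 x 54 mm wide and 100 mm tall, smooth flat sides; z is up and x, y are square to its sides. It stands on the counter. Total mass somewhere between 0.3 and 0.85 kg, its contents unseen; the two tins differ by at least 0.25 kg, either may be the heavier.
- tin_green: The green tin as a body; origin at the centre of its underside.
- tin_cream_mid (a point): Centre (50 mm above its underside) of a closed square tin, painted cream, with a brass lid that is fixed shut: 54 x 54 mm wide and 100 mm tall, smooth flat sides; z is up and x, y are square to its sides. It stands on the counter. Total mass somewhere between 0.3 and 0.85 kg, its contents unseen; the two tins differ by at least 0.25 kg, either may be the heavier.
- tin_cream: The cream tin as a body; origin at the centre of its underside.
- holder_floor (a point): Centre of the floor inside the tin holder, 6 mm above the counter; z up, x and y along its sides. The socket is square, 57 x 57 mm (1.5 mm play each side of a tin); steel walls rise 28 mm above this floor, a flared lead-in on top of them ends about 36 mm above it and is about 8 mm wider on each side. A tin fits in any of the four quarter turns.
- holder: Dark wooden plate 120 x 120 x 6 mm fixed to the counter, the steel socket in its middle; origin on the counter, axes as the floor point. Two copper spring clips (+y, -y sides) lean inwards: a tin lowered in stops on them 12 to 22 mm short of the floor and needs a push of about 5 to 16 N beyond its weight to reach it; the clips then hold it by friction.
- table: The counter: a grey stone-like top, its surface at height 0; fixed.
- phone: Bystander: a black phone with a blue screen lying flat, 148 x 72 x 9 mm. Origin at the centre of its underside.
- tumbler: Bystander: a stemless glass, 72 mm wide, 95 mm tall. Origin at the centre of its underside.
- pen_cup: Bystander: a clear cup with pens, 72 mm wide, 145 mm tall. Origin at the centre of its underside.
- jar: Bystander: a glass jar with a steel cap, 96 mm wide, 130 mm tall. Origin at the centre of its underside.
- tealight: Bystander: a small white tealight, 38 mm wide, 26 mm tall. Origin at the centre of its underside.
- vase: Bystander: a green glass bud vase, 64 mm wide, 75 mm tall. Origin at the centre of its underside.
- spoon: Bystander: a black plastic spoon lying flat. Origin at the centre of its underside.

How it is judged (in metres and radians):
On the way, in this order (a step that is already met when the one before it is completed fails the run):
1. the green tin is lifted at least 30 mm off the counter, upright, and held there, while the cream tin stands on the counter (height (world z) of tin_green_mid above 0.08 m and angle between tin_green_mid's own z axis and vertical below 0.3 rad and height (world z) of tin_cream_mid below 0.056 m), for 0.3 s.
2. the green tin is back on the counter within 50 mm of where it stood, and the cream tin is lifted at least 30 mm, upright, and held there (height (world z) of tin_cream_mid above 0.08 m and angle between tin_cream_mid's own z axis and vertical below 0.3 rad and height (world z) of tin_green_mid below 0.056 m and distance of tin_green_mid from where it was at the start of the episode below 0.05 m), for 0.3 s.
At the end, for the whole second after the job is handed in: The heavier tin is in the holder, upright within 3 degrees, centred within 4 mm, its underside within 2.5 mm of the holder's floor; the lighter tin (the one pressing on the counter with less than 5 N) stands upright on the counter within 50 mm of where it began; both at rest (((horizontal distance between tin_green_mid and holder_floor below 0.004 m and z of tin_green_mid in the frame of holder_floor below 0.0525 m and angle between each of tin_green_mid, tin_cream_mid's own z axis and vertical below 0.06 rad and height (world z) of tin_cream_mid below 0.055 m and distance of tin_cream_mid from where it was at the start of the episode below 0.05 m and contact force between tin_cream and table below 5 N and linear speed of each of tin_green, tin_cream below 0.02 m/s) or (horizontal distance between tin_cream_mid and holder_floor below 0.004 m and z of tin_cream_mid in the frame of holder_floor below 0.0525 m and angle between each of tin_cream_mid, tin_green_mid's own z axis and vertical below 0.06 rad and height (world z) of tin_green_mid below 0.055 m and distance of tin_green_mid from where it was at the start of the episode below 0.05 m and contact force between tin_green and table below 5 N and linear speed of each of tin_cream, tin_green below 0.02 m/s))); the robot touches nothing.
It fails at once if a tin presses on the holder's socket or floor with more than 45 N (the tin is forced; the spring clips do not count) (contact force between any of tin_green, tin_cream and holder above 45 N).
It fails at once if a tin is tipped by more than 30 degrees (angle between any of tin_green_mid, tin_cream_mid's own z axis and vertical above 0.52 rad).
It fails at once if a bystander is moved by more than 30 mm (distance of any of phone, tumbler, pen_cup, jar, tealight, vase, spoon from where it was at the start of the episode above 0.03 m).
It also fails if it takes over 72 s, if anything falls off the work surface, if the arm or the gripper's body presses on something with over 40 N, if the wrist force passes 120 N, or if a joint passes its speed limit or range.

ROBOT

A 6-joint arm with a two-finger parallel gripper is mounted at the origin on the work surface. World frame = base frame: x ahead of the robot, y to its left, z up, the work surface at z = 0. Lengths are in mm, angles in rad, forces in N, time in s.
With the tool pointing down it reaches from about 350 to 775 mm from the base axis. Payload 7.3 kg.
Tool frame: the origin (TCP) lies midway between the tips of the shut fingers; the grasp point (between the pads) lies 19 mm behind it (bot.tcp_to_grasp is the distance from the TCP to the grasp point, in mm); z points along the fingers, y is the line along which they close (so a half turn about z gives the same grasp; the last joint's range is limited). The gripper opens to 92 mm and grips with 3 to 60 N. Pads are 19 mm wide; open, the fingers measure 130 mm over their backs; the gripper's body (75 mm by 190 mm) begins 47 mm behind the grasp point.
Start: joints at [1.021, 0.342, 1.524, -0, 1.275, -0.146], TCP at [206.268, 482.802, 226.741] pointing down, gripper open.
Joint ranges: [-2.53, 2.53], [-0.77, 2.02], [0.04, 2.7], [-1, 4.14], [0.28, 2.66], [-3.11, 3.11]. Speed limits (rad/s): [2.57, 2.57, 3.14, 3.14, 3.14, 3.14].

INTERFACE

Orientations are given as [roll, pitch, yaw] about the fixed x, y, z axes, in that order (R = Rz(yaw) Ry(pitch) Rx(roll)).
In Python, from plant import bot, viewer gives the robot as it stands. The module is installed in compiled form; this text tells all that it offers.
- The arm moves only by the shell command python3 -m handwheel 'ROWS'. ROWS is text: rows parted by semicolons, each of 7 numbers parted by spaces: the shift along the tool's x, y, z scaled (see below), then the turn, a rotation vector about the tool's x, y, z scaled (see below), then the opening, from -1 (shut) to 1 (fully open), so that 0 is half open. In form: tx ty tz rx ry rz gripper; .... A call has 1 to 8 rows; each row is the pose to reach, as a shift and turn from the pose commanded when the call began, along the tool's axes at that moment, turning the shorter way round; what a row does not reach only later rows make up. The controller multiplies each number of a shift by 10 cm and each number of a turn by pi rad. A row lasts 1/12 s, in which the tool goes at most 41.7 mm and 7.16 degrees, less where a joint would pass 70% of its speed; a pose out of reach is approached as far as the arm can. A call with a number of a shift or a turn outside -1 to 1 is refused whole. A call with a gripper value outside its range is refused whole. The fingers move at their own pace and stop on an object; the grip force is fixed at half the most. Time passes only in rows, so rows that repeat a pose let the fingers close. It gives the time, the measured TCP pose, the force, the opening and the grip force at its end, in the units of the state.
- bot.get_obs(): the state, without advancing time (a new reading comes with each control period).
- viewer.capture(name): name is "side" or "top"; returns a dict with "frame" (384x512x3 uint8, red, green, blue), "fov_y" (degrees; the focal length in pixels is half the picture's height over the tangent of half this angle, whatever the lens; pixels are square), "cx", "cy" (the principal point, pixels), "T" (4x4, takes a point from camera to world coordinates). Camera axes: x right, y down, z forward; pixel columns grow to the right and rows downward; lengths in mm; the calibration is good to about 2 mm. A picture is of the moment at which its call begins. There is no depth.
- bot.close_job(): hands the job in; it is judged then, once.
Trained networks look in a picture, given as the dict that the camera call returned (one of the last four; its "shot" number tells which), for a name from the list of things; names that differ only in an ending like _2 or _b are one class to them, and where a whole thing is asked for, a point or a joint stands for the part that bears it (a point fixed in the world has none). Each returns a list of dicts, best first, with "score" (0 to 1); they miss things now and then, are a little off and sometimes report something else, mostly with a low value. They report only what shows in the picture. A call takes as long as a camera call.
- viewer.recognise(target, picture): "centre" ([column, row] in pixels, amid what is visible of it).
- viewer.cut_out(target, picture): "pixels" (384x512 bool, what is visible of it) and "centre" ([column, row] in pixels, amid what is visible of it).
The state is a dict: "time": time; "joint_positions": joint angles; "dq": joint speeds; "tau": joint torques, N m; "tool_pos": TCP position; "tcp_rot": TCP orientation; "contact_force": force on the tool from outside, world axes, zero at the start; "moment": the same for the moment, N m; "grip_width": finger opening in mm; "finger_force": force on a finger pad.
Only numpy, scipy, OpenCV 4.12 (cv2) and the standard library are available. Lean on these libraries where they do the work, as an engineer would, in place of code of your own. Each camera call takes 0.05 s, during which the arm holds its last target. There are 200 camera calls.

## Working session

There is one attempt and no reset: what is moved stays moved. The work goes in short steps, Python scripts to look and compute and a shell command to move; the robot and the scene stay as the last step left them, time stands still between calls to the robot, and variables do not carry over. Pictures are saved under pics/ and viewed, at most 10 in all, crops included, and the job is handed in when it is done.

```bash
mkdir -p pics
cat > look.py <<'E'
import cv2,sys,numpy as np
from plant import bot,viewer
n=sys.argv[1]
o=bot.get_obs(); print({k:np.round(o[k],3).tolist() for k in ("time","tool_pos","tcp_rot","contact_force","grip_width","finger_force")})
for c in sys.argv[2:]:
    p=viewer.capture(c); cv2.imwrite(f"pics/{n}_{c}.png",p["frame"][:,:,::-1])
    print(c,p["fov_y"],p["cx"],p["cy"],np.round(p["T"],4).tolist())
    for t in ("tin_green","tin_cream","holder","phone","tumbler","pen_cup","jar","tealight","vase","spoon"):
        print(t,[(np.round(r["centre"],1).tolist(),round(r["score"],2)) for r in viewer.recognise(t,p)[:2]])
E
python3 look.py a top side
```

```text
{'time': 0.0, 'tool_pos': [206.018, 482.417, 226.033], 'tcp_rot': [-3.14, -0.0, 2.738], 'contact_force': [0.412, -0.218, 0.326], 'grip_width': 91.644, 'finger_force': 0.0}
top 42.89392196785121 259.29622032858276 191.72011475420214 [[0.1072, -0.9703, 0.2168, 339.0772], [-0.9942, -0.1048, 0.0223, 24.1278], [0.0011, -0.2179, -0.976, 1311.7453], [0.0, 0.0, 0.0, 1.0]]
tin_green [([359.8, 260.6], 0.85)]
tin_cream [([175.7, 249.1], 0.8)]
holder [([263.3, 253.0], 0.93)]
phone [([121.1, 235.8], 0.63), ([247.1, 226.6], 0.33)]
tumbler [([222.4, 154.4], 0.94), ([261.3, 179.8], 0.2)]
pen_cup [([348.2, 157.2], 0.79)]
jar [([280.5, 127.1], 0.72)]
tealight [([263.1, 179.0], 0.72)]
vase [([395.9, 198.7], 0.8)]
spoon [([173.4, 197.0], 0.97)]
side 54.58352196485227 255.68258391653933 191.79730722369652 [[0.9784, -0.135, 0.1564, 459.936], [-0.2058, -0.7022, 0.6816, -617.503], [0.0179, -0.6991, -0.7148, 770.2965], [0.0, 0.0, 0.0, 1.0]]
tin_green [([213.0, 290.4], 0.78), ([210.6, 225.4], 0.67)]
tin_cream [([187.9, 152.4], 0.67)]
holder [([209.4, 222.7], 0.68)]
phone [([196.1, 135.3], 0.61), ([323.8, 189.6], 0.34)]
tumbler [([277.8, 164.7], 0.86)]
pen_cup [([327.7, 253.3], 0.85), ([188.7, 155.0], 0.24)]
jar [([321.4, 190.5], 0.63)]
tealight [([273.8, 204.9], 0.6)]
vase [([302.5, 319.9], 0.56)]
spoon [([238.7, 152.9], 0.62)]
```

View pics/a_top.png

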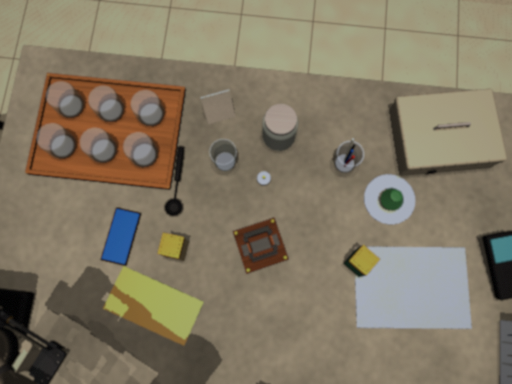

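View pics/a_side.png

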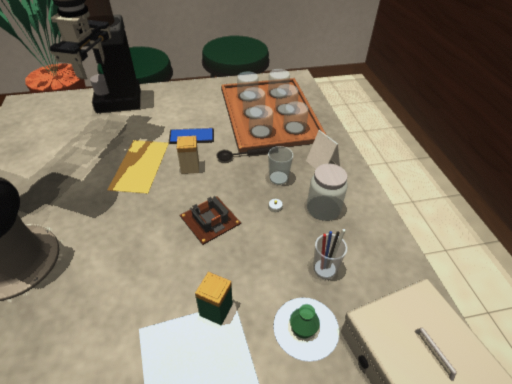

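The top view shows the green tin's lid at (363,260), the cream tin's lid at (172,246) and the holder at (261,245). The side view has the green tin at (214,298), the cream tin at (188,153) and the holder at (210,218). I'll fit box models to the masks in both views.

```bash
cat > fit.py <<'E'
import cv2,sys,numpy as np
from scipy.optimize import minimize
from plant import bot,viewer
def box(w,z0,z1): return np.array([[sx*w/2,sy*w/2,z] for sx in(-1,1) for sy in(-1,1) for z in(z0,z1)])
def pr(P,p):
    T=np.linalg.inv(p["T"]); q=P@T[:3,:3].T+T[:3,3]; f=192/np.tan(np.radians(p["fov_y"]/2))
    return q[:,:2]/q[:,2:]*f+[p["cx"],p["cy"]]
def R(a): return np.array([[np.cos(a),-np.sin(a),0],[np.sin(a),np.cos(a),0],[0,0,1]])
S=4
def sil(v,parts,p):
    m=np.zeros((384*S,512*S),np.uint8)
    for b in parts:
        h=cv2.convexHull(((pr(b@R(v[2]).T+[v[0],v[1],0],p)+.5)*S).astype(np.int32)); cv2.fillConvexPoly(m,h,1)
    return cv2.resize(m.astype(np.float32),(512,384),interpolation=cv2.INTER_AREA)
def back(c,z,p):
    f=192/np.tan(np.radians(p["fov_y"]/2)); d=p["T"][:3,:3]@np.array([(c[0]-p["cx"])/f,(c[1]-p["cy"])/f,1]); o=p["T"][:3,3]
    return o+d*(z-o[2])/d[2]
if __name__=="__main__":
    ps={c:viewer.capture(c) for c in("top","side")}
    for t,parts,z in(("tin_green",[box(54,0,100)],50),("tin_cream",[box(54,0,100)],50),("holder",[box(120,0,6)],6)):
        ms={}
        for c in ps:
            r=viewer.cut_out(t,ps[c])
            ex=back(r[0]["centre"],z,ps[c]) if r else None
            if r: ms[c]=r[0]["pixels"].astype(np.float32); print(t,c,round(r[0]["score"],2),int(ms[c].sum()),np.round(ex[:2]))
        for use in(["top"],["side"],["top","side"]):
            use=[u for u in use if u in ms]
            x0=back(viewer.cut_out(t,ps["top"])[0]["centre"],z,ps["top"])
            cost=lambda v:sum(abs(sil(v,parts,ps[c])-ms[c]).sum()/ms[c].sum() for c in use)
            best=min((minimize(cost,[x0[0],x0[1],a],method="Nelder-Mead",options=dict(initial_simplex=[[x0[0],x0[1],a],[x0[0]+15,x0[1],a],[x0[0],x0[1]+15,a],[x0[0],x0[1],a+.3]],maxiter=120)) for a in np.arange(4)*np.pi/8),key=lambda r:r.fun)
            print(t,use,np.round(best.x[:2],1),"yaw",round((best.x[2])%(np.pi/2),3),round(best.fun,3))
    for t,z in(("phone",5),("tumbler",50),("pen_cup",70),("jar",65),("tealight",13),("vase",37),("spoon",3)):
        r=viewer.recognise(t,ps["top"]); print(t,np.round(back(r[0]["centre"],z,ps["top"])[:2]) if r else None)
E
python3 fit.py
```

```text
tin_green top 0.6 696 [ 469. -224.]
tin_green side 0.92 1392 [ 466. -207.]
tin_green ['top'] [ 466.8 -224.4] yaw 0.948 0.045
tin_green ['side'] [ 466.9 -221.4] yaw 1.041 0.053
tin_green ['top', 'side'] [ 466.8 -223.5] yaw 0.971 0.126
tin_cream top 0.69 699 [448. 257.]
tin_cream side 0.84 702 [455. 266.]
tin_cream ['top'] [451.2 257.5] yaw 1.502 0.071
tin_cream ['side'] [451.1 260. ] yaw 1.478 0.083
tin_cream ['top', 'side'] [450.8 257.9] yaw 1.49 0.157
holder top 0.66 625 [463. 273.]
holder side 0.96 1220 [484.  28.]
holder ['top'] [484.  266.2] yaw 1.141 2.236
holder ['side'] [  -3.7 2118.5] yaw 0.696 1.0
holder ['top', 'side'] [486.9 275.7] yaw 1.263 4.101
phone [480. 410.]
tumbler [707. 161.]
pen_cup [ 734. -173.]
jar [793.  14.]
tealight [536.  68.]
vase [ 643. -302.]
spoon [ 479. -241.]
```

```bash
cat > hol.py <<'E'
from fit import *
ps={c:viewer.capture(c) for c in("top","side")}
ms={}
for c,g in(("top",(261,245)),("side",(210,218))):
    for r in viewer.cut_out("holder",ps[c]):
        print(c,np.round(r["centre"]),round(r["score"],2),int(r["pixels"].sum()))
        if c not in ms and np.hypot(*(np.array(r["centre"])-g))<20: ms[c]=r["pixels"].astype(np.float32)
    cv2.imwrite(f"pics/h_{c}.png",cv2.resize(ps[c]["frame"][g[1]-45:g[1]+45,g[0]-50:g[0]+50,::-1],None,fx=6,fy=6,interpolation=cv2.INTER_CUBIC))
x0=back((261,247),6,ps["top"])
parts=[box(120,0,6),box(60,0,42)]
for use in(["top"],["side"],["top","side"]):
    if not all(u in ms for u in use): continue
    cost=lambda v:sum(abs(sil(v,parts,ps[c])-ms[c]).sum()/ms[c].sum() for c in use)
    best=min((minimize(cost,[x0[0],x0[1],a],method="Nelder-Mead",options=dict(initial_simplex=[[x0[0],x0[1],a],[x0[0]+15,x0[1],a],[x0[0],x0[1]+15,a],[x0[0],x0[1],a+.3]],maxiter=120)) for a in np.arange(4)*np.pi/8),key=lambda r:r.fun)
    print(use,np.round(best.x[:2],1),"yaw",round(best.x[2]%(np.pi/2),3),round(best.fun,3))
print("pixel back: tealight",back((263,179),13,ps["top"])[:2],"phone",back((121,236),5,ps["top"])[:2])
E
python3 hol.py
python3 - <<'E'
import cv2,numpy as np
a=cv2.imread("pics/h_top.png");b=cv2.imread("pics/h_side.png")
cv2.imwrite("pics/h.png",cv2.resize(np.hstack([a,b]),(800,360)))
E
```

```text
top [262. 254.] 0.73 1533
side [207. 222.] 0.85 1295
side [330. 250.] 0.48 1293
['top'] [486.1  36.3] yaw 0.432 0.334
['side'] [485.4  39.2] yaw 0.404 0.336
['top', 'side'] [485.8  37.1] yaw 0.433 0.688
pixel back: tealight [664.09715878  47.48944449] phone [468.32938885 409.96088224]
```

View pics/h.png

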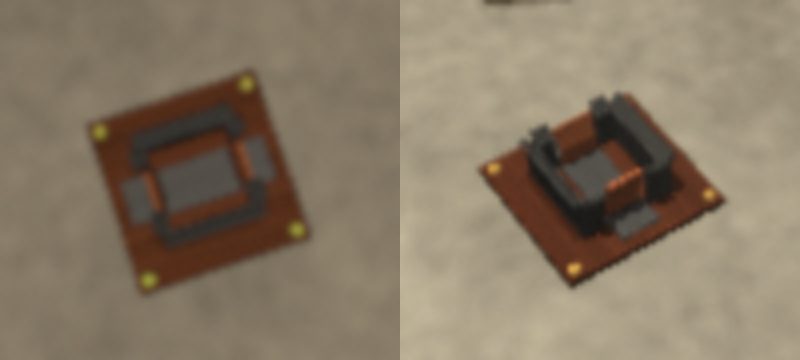

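```bash
cat > hol2.py <<'E'
from fit import *
from scipy.optimize import least_squares
for c,g in(("top",(261,245)),("side",(210,218))):
    p=viewer.capture(c); f=cv2.GaussianBlur(p["frame"],(0,0),.5).astype(float)
    sub=np.zeros((384,512),np.uint8); sub[g[1]-45:g[1]+45,g[0]-50:g[0]+50]=1
    m=((f[:,:,0]-f[:,:,2])>.45*f[:,:,0])|(f.sum(2)<200)
    m=(m&(sub>0)).astype(np.uint8)
    n,l,s,_=cv2.connectedComponentsWithStats(m); k=1+np.argmax(s[1:,4]); pts=np.argwhere(l==k)[:,::-1].astype(np.int32)
    h=np.zeros((384,512),np.uint8); cv2.fillConvexPoly(h,cv2.convexHull(pts),1); h=h.astype(np.float32)
    parts=[box(120,0,6)] + ([box(66,0,40)] if c=="side" else [])
    x0=back(g,6,p)
    def cost(v):
        return abs(sil(v,parts,p)-h).sum()/h.sum()
    b=min((minimize(cost,[x0[0],x0[1],a],method="Nelder-Mead",options=dict(initial_simplex=[[x0[0],x0[1],a],[x0[0]+15,x0[1],a],[x0[0],x0[1]+15,a],[x0[0],x0[1],a+.3]],maxiter=150)) for a in np.arange(4)*np.pi/8),key=lambda r:r.fun)
    print(c,h.sum(),np.round(b.x[:2],1),round(b.x[2]%(np.pi/2),3),round(b.fun,3))
    C=[(233,231.25),(274.25,217.5),(288.75,259),(246.5,273.5)] if c=="top" else [(180,215.5),(203,244.5),(241,223.25)]
    for q in C: print(np.round(back(np.array(q)-.5,6,p)[:2],1))
    if c=="top":
        w=np.array([back(np.array(q)-.5,6,p)[:2] for q in C]); print("centre",w.mean(0))
    else: print("centre",np.mean([back(np.array(q)-.5,6,p)[:2] for q in(C[0],C[2])],0))
E
python3 hol2.py
```

```text
top 1980.0 [485.  36.] 0.437 0.033
[514.4 114. ]
[563.6   7.5]
[456.6 -42. ]
[406.8  65.2]
centre [485.34170923  36.18194489]
side 1591.0 [486.1  39. ] 0.429 0.049
[407.5  64.4]
[457.7 -43.4]
[563.9   6.4]
centre [485.7094618   35.40688046]
```

```bash
cat > tgt.py <<'E'
import sys,numpy as np
from plant import bot
x,y,z,yaw=map(float,sys.argv[1:5]); o=bot.get_obs()
p=np.array(o["tool_pos"]); a=o["tcp_rot"][2]
d=np.array([x,y,z])-p; c,s=np.cos(a),np.sin(a)
t=(yaw-a+np.pi)%(2*np.pi)-np.pi
print("t",round(o["time"],2),"pos",np.round(p,1),"rpy",np.round(o["tcp_rot"],3),"F",np.round(o["contact_force"],2),"grip",round(o["grip_width"],1),"q6",round(o["joint_positions"][5],2))
print("shift",np.round([(c*d[0]+s*d[1])/100,(s*d[0]-c*d[1])/100,-d[2]/100],3),"rz",round(-t/np.pi,3),"rows",np.linalg.norm(d)/41.7,abs(t)/.125)
E
python3 -m handwheel '-1 -0.22 0 0 0 0 1; -1 -0.22 0 0 0 0 1; -1 -0.22 0 0 0 0 1'
python3 -m handwheel '-1 -0.22 0 0 0 0 1; -1 -0.22 0 0 0 0 1; -1 -0.22 0 0 0 0 1'
python3 -m handwheel '-1 -0.22 0 0 0 0 1; -1 -0.22 0 0 0 0 1; -1 -0.22 0 0 0 0 1; -1 -0.22 0 0 0 0 1'
python3 tgt.py 467 -223 150 2.536
```

```text
time: 2.85
tool_pos: [292.0, 421.4, 226.7]
tcp_rot: [-3.141, 0.002, 2.737]
contact_force: [0.1, 0.4, -0.5]
grip_width: 92.2
finger_force: 0.0
time: 3.1
tool_pos: [376.1, 361.3, 226.8]
tcp_rot: [3.142, 0.002, 2.736]
contact_force: [-0.0, 0.1, 0.9]
grip_width: 91.5
finger_force: 0.0
time: 3.43
tool_pos: [459.5, 301.5, 226.4]
tcp_rot: [-3.141, 0.001, 2.733]
contact_force: [-0.3, 0.6, -0.2]
grip_width: 92.0
finger_force: 0.0
t 3.43 pos [459.5 301.5 226.4] rpy [-3.141e+00  1.000e-03  2.733e+00] F [-0.28  0.62 -0.18] grip 92.0 q6 -0.72
shift [-2.152 -4.784  0.764] rz 0.063 rows 12.711943563526559 1.5776575266268686
```

```bash
python3 -m handwheel '-0.43 -0.95 0 0 0 0 1; -0.43 -0.95 0 0 0 0 1; -0.43 -0.95 0 0 0 0 1' >/dev/null
python3 -m handwheel '-0.43 -0.95 0 0 0 0 1; -0.43 -0.95 0 0 0 0 1; -0.43 -0.95 0 0 0 0 1' >/dev/null
python3 -m handwheel '-0.43 -0.95 0 0 0 0 1; -0.43 -0.95 0 0 0 0 1; -0.43 -0.95 0 0 0 0 1' >/dev/null
python3 -m handwheel '-0.43 -0.95 0 0 0 0 1; -0.43 -0.95 0 0 0 0 1; -0.43 -0.95 0 0 0 0 1' >/dev/null
python3 -m handwheel '-0.43 -0.95 0 0 0 0.063 1; -0.43 -0.95 0 0 0 0.063 1; -0.43 -0.95 0 0 0 0.063 1; -0.43 -0.95 0 0 0 0.063 1;-0.43 -0.95 0 0 0 0.063 1;-0.43 -0.95 0 0 0 0.063 1'
python3 tgt.py 467 -223 130 2.536
```

```text
time: 4.93
tool_pos: [467.2, -215.8, 226.6]
tcp_rot: [3.141, -0.001, 2.541]
contact_force: [-0.8, 0.8, 0.8]
grip_width: 91.9
finger_force: 0.0
t 4.93 pos [ 467.2 -215.8  226.6] rpy [ 3.141e+00 -1.000e-03  2.541e+00] F [-0.75  0.82  0.81] grip 91.9 q6 -1.55
shift [-0.039 -0.06   0.966] rz 0.001 rows 2.3228123381019614 0.03641686103814834
```

```bash
python3 -m handwheel '-0.04 -0.06 0.9 0 0 0 1; -0.04 -0.06 0.9 0 0 0 1; -0.04 -0.06 0.9 0 0 0 1;-0.04 -0.06 0.9 0 0 0 1;-0.04 -0.06 0.9 0 0 0 1'
python3 - <<'E'
from fit import *
a=[viewer.capture(c) for c in("side","top")]
A=[cv2.resize(p["frame"][y-70:y+50,x-65:x+65,::-1],None,fx=3,fy=3) for p,(x,y) in zip(a,((214,290),(363,255)))]
cv2.imwrite("pics/g1.png",np.hstack(A))
E
```

```text
time: 5.35
tool_pos: [468.0, -223.6, 138.0]
tcp_rot: [3.141, 0.001, 2.541]
contact_force: [0.5, -0.2, 0.8]
grip_width: 91.6
finger_force: 0.0
```

View pics/g1.png

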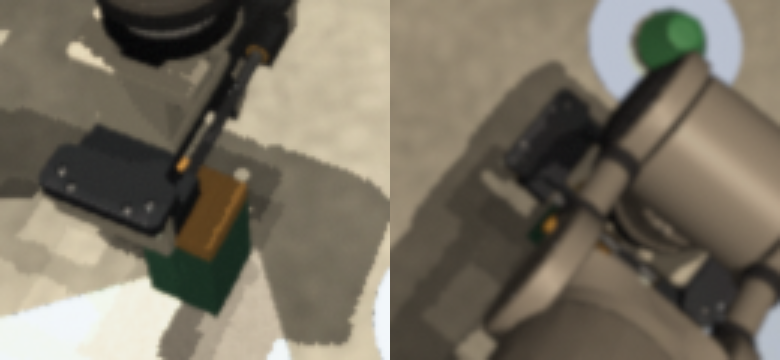

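The side picture shows the gripper above the green tin with its fingers straddling the lid. I'll go down and grip.

```bash
python3 -m handwheel '0 0 0.4 0 0 0 1; 0 0 0.4 0 0 0 1; 0 0 0.6 0 0 0 1; 0 0 0.85 0 0 0 1; 0 0 0.85 0 0 0 1; 0 0 0.85 0 0 0 1' 
python3 -m handwheel '0 0 0 0 0 0 0.4; 0 0 0 0 0 0 0.2; 0 0 0 0 0 0 0; 0 0 0 0 0 0 -0.5; 0 0 0 0 0 0 -1; 0 0 0 0 0 0 -1; 0 0 0 0 0 0 -1; 0 0 0 0 0 0 -1'
python3 -m handwheel '0 0 0 0 0 0 -1; 0 0 0 0 0 0 -1; 0 0 0 0 0 0 -1; 0 0 0 0 0 0 -1'
```

```text
time: 5.95
tool_pos: [467.2, -224.1, 52.7]
tcp_rot: [3.141, -0.001, 2.54]
contact_force: [0.3, 0.6, -0.3]
grip_width: 92.2
finger_force: 0.0
time: 6.62
tool_pos: [467.5, -224.1, 52.0]
tcp_rot: [3.141, 0.0, 2.54]
contact_force: [0.3, 0.9, 3.0]
grip_width: 53.8
finger_force: 29.8
time: 6.95
tool_pos: [467.5, -224.2, 52.0]
tcp_rot: [3.141, 0.001, 2.54]
contact_force: [0.8, 2.2, 4.8]
grip_width: 54.0
finger_force: 29.8
```

Gripped at 54 mm. Now I lift 50 mm and average the force while holding.

```bash
python3 -m handwheel '0 0 -0.2 0 0 0 -1; 0 0 -0.4 0 0 0 -1; 0 0 -0.5 0 0 0 -1; 0 0 -0.5 0 0 0 -1; 0 0 -0.5 0 0 0 -1; 0 0 -0.5 0 0 0 -1' 
for i in 1; do python3 -m handwheel '0 0 0 0 0 0 -1; 0 0 0 0 0 0 -1; 0 0 0 0 0 0 -1; 0 0 0 0 0 0 -1; 0 0 0 0 0 0 -1; 0 0 0 0 0 0 -1'; done
cat > wt.py <<'E'
import numpy as np
from plant import bot,viewer
F=[]
for i in range(10): viewer.capture("side"); F.append(bot.get_obs()["contact_force"])
print(np.mean(F,0),np.std(F,0),bot.get_obs()["tool_pos"],bot.get_obs()["tau"])
E
python3 wt.py
```

```text
time: 7.45
tool_pos: [466.2, -223.8, 100.2]
tcp_rot: [-3.142, -0.003, 2.54]
contact_force: [-0.8, 0.8, -7.1]
grip_width: 54.0
finger_force: 29.8
time: 7.95
tool_pos: [467.2, -224.2, 101.6]
tcp_rot: [3.142, -0.0, 2.54]
contact_force: [-0.0, -0.0, -6.7]
grip_width: 54.5
finger_force: 29.8
[-2.97316910e-01  5.82428183e-03 -7.12684861e+00] [0.41281895 0.3146041  0.32899571] [ 467.21218317 -224.25207636  101.72766546] [-1.12499132e-03 -4.85339534e+01 -2.18831760e+01 -2.81052233e-02
  9.20908456e-02  4.41775492e-04]
```

Green weighs about 7.1 N. I'll set it back down, release and rise.

```bash
python3 -m handwheel '0 0 0.15 0 0 0 -1; 0 0 0.3 0 0 0 -1; 0 0 0.4 0 0 0 -1; 0 0 0.45 0 0 0 -1; 0 0 0.48 0 0 0 -1; 0 0 0.5 0 0 0 -1; 0 0 0.5 0 0 0 -1; 0 0 0.5 0 0 0 -1' 
python3 -m handwheel '0 0 0 0 0 0 0; 0 0 0 0 0 0 0.3; 0 0 0 0 0 0 0.6; 0 0 0 0 0 0 1; 0 0 0 0 0 0 1; 0 0 0 0 0 0 1; 0 0 0 0 0 0 1; 0 0 0 0 0 0 1'
python3 -m handwheel '0 0 -0.3 0 0 0 1; 0 0 -0.6 0 0 0 1; 0 0 -1 0 0 0 1; 0 0 -1 0 0 0 1; 0 0 -1 0 0 0 1;0 0 -1 0 0 0 1'
python3 tgt.py 451 258 160 3.06
```

```text
time: 9.12
tool_pos: [467.6, -224.5, 52.2]
tcp_rot: [3.142, 0.001, 2.54]
contact_force: [-0.3, 0.4, -7.3]
grip_width: 53.8
finger_force: 29.8
time: 9.78
tool_pos: [467.3, -224.3, 51.8]
tcp_rot: [3.142, 0.0, 2.54]
contact_force: [0.5, -0.2, 0.4]
grip_width: 90.8
finger_force: 0.0
time: 10.28
tool_pos: [466.9, -224.0, 151.3]
tcp_rot: [3.142, -0.0, 2.54]
contact_force: [-1.2, 0.4, -0.6]
grip_width: 91.8
finger_force: 0.0
t 10.28 pos [ 466.9 -224.   151.3] rpy [ 3.142 -0.     2.54 ] F [-1.18  0.36 -0.58] grip 91.8 q6 -1.56
shift [ 2.859  3.884 -0.087] rz -0.166 rows 11.56793219261676 4.160629785899843
```

```bash
python3 -m handwheel '0.57 0.78 0 0 0 0 1; 0.57 0.78 0 0 0 0 1; 0.57 0.78 0 0 0 0 1' >/dev/null
python3 -m handwheel '0.57 0.78 0 0 0 0 1; 0.57 0.78 0 0 0 0 1; 0.57 0.78 0 0 0 0 1' >/dev/null
python3 -m handwheel '0.57 0.78 0 0 0 0 1; 0.57 0.78 0 0 0 0 1; 0.57 0.78 0 0 0 0 1' >/dev/null
python3 -m handwheel '0.57 0.78 0 0 0 0 1; 0.57 0.78 0 0 0 0 1; 0.57 0.78 0 0 0 0 1' >/dev/null
python3 -m handwheel '0.57 0.78 0 0 0 -0.166 1; 0.57 0.78 0 0 0 -0.166 1; 0.57 0.78 0 0 0 -0.166 1; 0.57 0.78 0 0 0 -0.166 1; 0.57 0.78 0 0 0 -0.166 1; 0.57 0.78 0 0 0 -0.166 1; 0.57 0.78 0 0 0 -0.166 1'
python3 tgt.py 451 258.5 52.5 3.06
```

```text
time: 11.87
tool_pos: [452.7, 257.9, 150.9]
tcp_rot: [-3.141, -0.001, 3.057]
contact_force: [-1.3, 0.1, 0.7]
grip_width: 91.8
finger_force: 0.0
t 11.87 pos [452.7 257.9 150.9] rpy [-3.141e+00 -1.000e-03  3.057e+00] F [-1.32  0.07  0.68] grip 91.8 q6 -1.12
shift [0.018 0.004 0.984] rz -0.001 rows 2.360591038265777 0.021058660597262246
```

```bash
python3 -m handwheel '0.02 0 0.3 0 0 0 1; 0.02 0 0.3 0 0 0 1; 0.02 0 0.6 0 0 0 1; 0.02 0 0.8 0 0 0 1; 0.02 0 0.98 0 0 0 1; 0.02 0 0.98 0 0 0 1; 0.02 0 0.98 0 0 0 1' 
python3 -m handwheel '0 0 0 0 0 0 0.4; 0 0 0 0 0 0 0.2; 0 0 0 0 0 0 0; 0 0 0 0 0 0 -0.5; 0 0 0 0 0 0 -1; 0 0 0 0 0 0 -1; 0 0 0 0 0 0 -1; 0 0 0 0 0 0 -1'
python3 -m handwheel '0 0 0 0 0 0 -1; 0 0 0 0 0 0 -1; 0 0 0 0 0 0 -1; 0 0 0 0 0 0 -1'
python3 -m handwheel '0 0 -0.2 0 0 0 -1; 0 0 -0.4 0 0 0 -1; 0 0 -0.5 0 0 0 -1; 0 0 -0.5 0 0 0 -1; 0 0 -0.5 0 0 0 -1; 0 0 -0.5 0 0 0 -1; 0 0 -0.5 0 0 0 -1; 0 0 -0.5 0 0 0 -1' 
python3 wt.py
```

```text
time: 12.45
tool_pos: [450.8, 258.1, 53.8]
tcp_rot: [-3.141, -0.002, 3.059]
contact_force: [0.1, -0.7, 0.9]
grip_width: 92.3
finger_force: 0.0
time: 13.12
tool_pos: [451.1, 258.9, 54.0]
tcp_rot: [3.141, 0.0, 3.062]
contact_force: [-1.3, 0.1, 2.5]
grip_width: 54.5
finger_force: 29.8
time: 13.45
tool_pos: [451.1, 258.9, 54.0]
tcp_rot: [3.141, 0.0, 3.061]
contact_force: [-1.3, 0.6, 6.5]
grip_width: 54.3
finger_force: 29.8
time: 14.12
tool_pos: [450.4, 258.5, 102.7]
tcp_rot: [-3.141, -0.002, 3.061]
contact_force: [-0.8, -0.5, -3.8]
grip_width: 54.0
finger_force: 29.8
[-0.11172852 -0.20934159 -3.36340591] [0.49202129 0.31665524 0.5921432 ] [451.0497997  258.76258497 103.7645212 ] [-3.07293558e-03 -4.67799675e+01 -2.09817928e+01  3.07204980e-03
  9.05710249e-02  4.16466646e-04]
```

Cream weighs about 3.4 N, so green is the heavier. I'll set cream back and return to green.

```bash
python3 -m handwheel '0 0 0.15 0 0 0 -1; 0 0 0.3 0 0 0 -1; 0 0 0.4 0 0 0 -1; 0 0 0.45 0 0 0 -1; 0 0 0.48 0 0 0 -1; 0 0 0.5 0 0 0 -1; 0 0 0.5 0 0 0 -1; 0 0 0.5 0 0 0 -1' 
python3 -m handwheel '0 0 0 0 0 0 0; 0 0 0 0 0 0 0.3; 0 0 0 0 0 0 0.6; 0 0 0 0 0 0 1; 0 0 0 0 0 0 1; 0 0 0 0 0 0 1; 0 0 0 0 0 0 1; 0 0 0 0 0 0 1'
python3 -m handwheel '0 0 -0.3 0 0 0 1; 0 0 -0.6 0 0 0 1; 0 0 -1 0 0 0 1; 0 0 -1 0 0 0 1; 0 0 -1 0 0 0 1;0 0 -1 0 0 0 1'
python3 tgt.py 467.3 -224.3 150 2.54
```

```text
time: 15.28
tool_pos: [451.5, 259.0, 54.3]
tcp_rot: [3.141, 0.001, 3.061]
contact_force: [-0.9, 0.7, -3.7]
grip_width: 53.7
finger_force: 29.8
time: 15.95
tool_pos: [451.1, 258.8, 53.8]
tcp_rot: [3.141, 0.0, 3.061]
contact_force: [0.6, 0.6, 0.3]
grip_width: 90.8
finger_force: 0.0
time: 16.45
tool_pos: [450.7, 258.6, 153.4]
tcp_rot: [-3.142, -0.0, 3.061]
contact_force: [0.4, -0.1, -2.1]
grip_width: 91.9
finger_force: 0.0
t 16.45 pos [450.7 258.6 153.4] rpy [-3.142 -0.     3.061] F [ 0.4  -0.1  -2.12] grip 91.9 q6 -1.12
shift [-0.553 -4.8    0.034] rz 0.166 rows 11.587579267363889 4.171309751435778
```

```bash
python3 -m handwheel '-0.11 -0.96 0 0 0 0 1; -0.11 -0.96 0 0 0 0 1; -0.11 -0.96 0 0 0 0 1' >/dev/null
python3 -m handwheel '-0.11 -0.96 0 0 0 0 1; -0.11 -0.96 0 0 0 0 1; -0.11 -0.96 0 0 0 0 1' >/dev/null
python3 -m handwheel '-0.11 -0.96 0 0 0 0 1; -0.11 -0.96 0 0 0 0 1; -0.11 -0.96 0 0 0 0 1' >/dev/null
python3 -m handwheel '-0.11 -0.96 0 0 0 0 1; -0.11 -0.96 0 0 0 0 1; -0.11 -0.96 0 0 0 0 1' >/dev/null
python3 -m handwheel '-0.11 -0.96 0 0 0 0.166 1; -0.11 -0.96 0 0 0 0.166 1; -0.11 -0.96 0 0 0 0.166 1; -0.11 -0.96 0 0 0 0.166 1; -0.11 -0.96 0 0 0 0.166 1; -0.11 -0.96 0 0 0 0.166 1; -0.11 -0.96 0 0 0 0.166 1' >/dev/null
python3 tgt.py 467.3 -224.3 57 2.54
```

```text
t 18.03 pos [ 466.9 -223.3  152.8] rpy [ 3.141e+00 -2.000e-03  2.544e+00] F [-0.47  0.57 -0.33] grip 91.8 q6 -1.57
shift [-0.009 -0.006  0.958] rz 0.001 rows 2.29635195516101 0.03149492172723001
```

```bash
python3 -m handwheel '-0.01 -0.01 0.3 0 0 0 1; -0.01 -0.01 0.5 0 0 0 1; -0.01 -0.01 0.7 0 0 0 1; -0.01 -0.01 0.85 0 0 0 1; -0.01 -0.01 0.96 0 0 0 1; -0.01 -0.01 0.96 0 0 0 1; -0.01 -0.01 0.96 0 0 0 1' 
python3 -m handwheel '0 0 0 0 0 0 0.4; 0 0 0 0 0 0 0.2; 0 0 0 0 0 0 0; 0 0 0 0 0 0 -0.5; 0 0 0 0 0 0 -1; 0 0 0 0 0 0 -1; 0 0 0 0 0 0 -1; 0 0 0 0 0 0 -1'
python3 -m handwheel '0 0 0 0 0 0 -1; 0 0 0 0 0 0 -1; 0 0 0 0 0 0 -1; 0 0 0 0 0 0 -1'
python3 -m handwheel '0 0 -0.2 0 0 0 -1; 0 0 -0.4 0 0 0 -1; 0 0 -0.6 0 0 0 -1; 0 0 -0.8 0 0 0 -1; 0 0 -0.8 0 0 0 -1; 0 0 -0.8 0 0 0 -1; 0 0 -0.8 0 0 0 -1' 
python3 tgt.py 485.4 36.5 137 2.004
```

```text
time: 18.62
tool_pos: [467.5, -224.6, 57.4]
tcp_rot: [3.141, -0.002, 2.543]
contact_force: [0.9, 0.8, -1.0]
grip_width: 91.7
finger_force: 0.0
time: 19.28
tool_pos: [467.9, -225.5, 57.9]
tcp_rot: [3.141, 0.001, 2.54]
contact_force: [1.4, 1.8, 2.8]
grip_width: 54.2
finger_force: 29.8
time: 19.62
tool_pos: [467.9, -225.5, 57.9]
tcp_rot: [3.141, 0.0, 2.54]
contact_force: [1.6, 3.5, 4.4]
grip_width: 54.0
finger_force: 29.8
time: 20.2
tool_pos: [466.4, -224.9, 135.7]
tcp_rot: [-3.141, -0.004, 2.54]
contact_force: [-0.1, -0.2, -7.1]
grip_width: 53.9
finger_force: 29.8
t 20.2 pos [ 466.4 -224.9  135.7] rpy [-3.141 -0.004  2.54 ] F [-0.15 -0.19 -7.11] grip 53.9 q6 -1.57
shift [ 1.324  2.262 -0.013] rz 0.171 rows 6.285559198701534 4.286281949412803
```

Grip offset is TCP − underside = 57.9 mm. Next I carry it over the holder.

```bash
python3 -m handwheel '0.15 0.25 0 0 0 0 -1; 0.3 0.5 0 0 0 0 -1; 0.48 0.82 0 0 0 0 -1; 0.48 0.82 0 0 0 0 -1' >/dev/null
python3 -m handwheel '0.2 0.35 0 0 0 0.03 -1; 0.4 0.67 0 0 0 0.06 -1; 0.48 0.82 0 0 0 0.1 -1; 0.48 0.82 0 0 0 0.13 -1; 0.48 0.82 0 0 0 0.171 -1; 0.48 0.82 0 0 0 0.171 -1; 0.48 0.82 0 0 0 0.171 -1' >/dev/null
python3 tgt.py 485.4 36.5 137 2.004
```

```text
t 21.12 pos [480.5 -35.9 136.3] rpy [-3.139e+00 -2.000e-03  2.006e+00] F [-1.08 -0.15 -7.45] grip 53.9 q6 -0.67
shift [ 0.635  0.35  -0.007] rz 0.001 rows 1.7395133087733765 0.017543025347610097
```

```bash
python3 -m handwheel '0.2 0.1 0 0 0 0 -1; 0.4 0.25 0 0 0 0 -1; 0.635 0.35 0 0 0 0 -1; 0.635 0.35 0 0 0 0 -1; 0.635 0.35 0 0 0 0 -1; 0.635 0.35 0 0 0 0 -1; 0.635 0.35 0 0 0 0 -1' >/dev/null
python3 tgt.py 485.4 36.5 105 2.004
python3 - <<'E'
from fit import *
p=viewer.capture("side"); r=viewer.cut_out("tin_green",p)
for q in r: print(np.round(q["centre"]),q["score"],q["pixels"].sum())
o=bot.get_obs(); z=o["tool_pos"][2]-57.9; parts=[box(54,z,z+100)]
im=p["frame"].copy()
for v,w,z0,z1,col in(((o["tool_pos"][0],o["tool_pos"][1],o["tcp_rot"][2]),54,z,z+100,(255,0,0)),((485.4,36.5,.433),57,6,34,(0,255,255))):
    for zz in(z0,z1):
        P=np.array([[-1,-1],[1,-1],[1,1],[-1,1]])*w/2; P=np.c_[P,np.full(4,zz)]@R(v[2]).T+[v[0],v[1],0]
        cv2.polylines(im,[(pr(P,p)*16+8).astype(np.int32)],True,col,1,cv2.LINE_AA,4)
cv2.imwrite("pics/s1.png",cv2.resize(im[120:260,140:280,::-1],None,fx=4,fy=4))
E
```

```text
t 21.7 pos [486.4  35.5 137.4] rpy [-3.141 -0.     2.003] F [-0.19  0.83 -7.05] grip 53.8 q6 -0.52
shift [ 0.014 -0.005  0.324] rz -0.0 rows 0.7774464816577522 0.007418619747447508
[209. 183.] 0.88 954
[276. 204.] 0.53 146
```

View pics/s1.png

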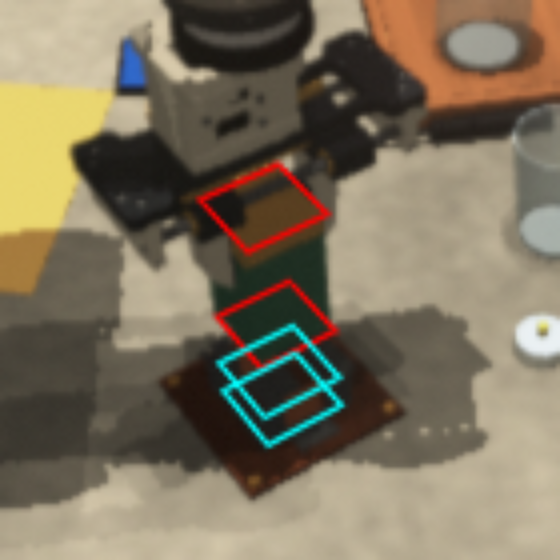

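The side picture shows the tin hanging centred over the socket within about 1–2 px, so I'll lower it to just above the flare and then go down in slow steps.

```bash
python3 -m handwheel '0.01 0 0.1 0 0 0 -1; 0.01 0 0.2 0 0 0 -1; 0.01 0 0.3 0 0 0 -1; 0.01 0 0.33 0 0 0 -1; 0.01 0 0.33 0 0 0 -1; 0.01 0 0.33 0 0 0 -1; 0.01 0 0.33 0 0 0 -1'
python3 -m handwheel '0 0 0.02 0 0 0 -1; 0 0 0.04 0 0 0 -1; 0 0 0.06 0 0 0 -1; 0 0 0.08 0 0 0 -1;0 0 0.08 0 0 0 -1'
python3 -m handwheel '0 0 0.02 0 0 0 -1; 0 0 0.04 0 0 0 -1; 0 0 0.06 0 0 0 -1; 0 0 0.06 0 0 0 -1;0 0 0.06 0 0 0 -1'
```

```text
time: 22.38
tool_pos: [486.6, 37.0, 105.3]
tcp_rot: [3.14, 0.001, 2.002]
contact_force: [0.1, 0.5, -8.0]
grip_width: 54.0
finger_force: 30.0
time: 22.8
tool_pos: [485.8, 37.3, 96.3]
tcp_rot: [-3.141, -0.0, 2.003]
contact_force: [0.1, -0.1, -7.3]
grip_width: 53.7
finger_force: 30.0
time: 23.22
tool_pos: [486.1, 37.2, 90.6]
tcp_rot: [-3.141, 0.0, 2.003]
contact_force: [-0.0, 1.2, -6.6]
grip_width: 54.2
finger_force: 30.0
```

```bash
python3 -m handwheel '0 0 0.02 0 0 0 -1; 0 0 0.03 0 0 0 -1; 0 0 0.04 0 0 0 -1; 0 0 0.04 0 0 0 -1;0 0 0.04 0 0 0 -1'
python3 -m handwheel '0 0 0.02 0 0 0 -1; 0 0 0.03 0 0 0 -1; 0 0 0.04 0 0 0 -1; 0 0 0.04 0 0 0 -1;0 0 0.04 0 0 0 -1'
```

```text
time: 23.63
tool_pos: [486.7, 36.9, 87.0]
tcp_rot: [3.14, 0.001, 2.003]
contact_force: [1.7, -3.2, -5.9]
grip_width: 53.6
finger_force: 30.0
time: 24.05
tool_pos: [487.1, 36.8, 83.4]
tcp_rot: [3.14, 0.002, 2.003]
contact_force: [1.7, -4.6, -0.8]
grip_width: 53.8
finger_force: 30.0
```

```bash
python3 -m handwheel '-0.015 0 0.01 0 0 0 -1; -0.015 0 0.02 0 0 0 -1; -0.015 0 0.02 0 0 0 -1; -0.015 0 0.02 0 0 0 -1'
python3 -m handwheel '0 0 0.01 0 0 0 -1; 0 0 0.02 0 0 0 -1; 0 0 0.03 0 0 0 -1; 0 0 0.03 0 0 0 -1'
```

```text
time: 24.38
tool_pos: [487.4, 36.3, 81.6]
tcp_rot: [3.14, 0.0, 2.002]
contact_force: [0.8, -1.7, 5.0]
grip_width: 54.0
finger_force: 30.0
time: 24.72
tool_pos: [487.5, 36.4, 78.2]
tcp_rot: [3.139, -0.0, 2.002]
contact_force: [2.2, -0.3, 0.0]
grip_width: 53.8
finger_force: 30.0
```

```bash
python3 -m handwheel '0 0.01 0.01 0 0 0 -1; 0 0.01 0.02 0 0 0 -1; 0 0.01 0.03 0 0 0 -1; 0 0.01 0.03 0 0 0 -1'
python3 -m handwheel '0 0 0.01 0 0 0 -1; 0 0 0.02 0 0 0 -1; 0 0 0.03 0 0 0 -1; 0 0 0.03 0 0 0 -1'
```

```text
time: 25.05
tool_pos: [487.8, 36.5, 75.1]
tcp_rot: [3.141, -0.0, 2.003]
contact_force: [0.5, -1.3, 4.8]
grip_width: 54.2
finger_force: 30.0
time: 25.38
tool_pos: [487.8, 36.5, 72.1]
tcp_rot: [3.141, -0.0, 2.003]
contact_force: [0.4, -0.3, 3.5]
grip_width: 54.0
finger_force: 30.0
```

```bash
python3 -m handwheel '0 0 0.01 0 0 0 -1; 0 0 0.02 0 0 0 -1; 0 0 0.03 0 0 0 -1; 0 0 0.03 0 0 0 -1'
python3 -m handwheel '0 0 0.01 0 0 0 -1; 0 0 0.02 0 0 0 -1; 0 0 0.03 0 0 0 -1; 0 0 0.03 0 0 0 -1'
python3 -m handwheel '0 0 0.01 0 0 0 -1; 0 0 0.015 0 0 0 -1; 0 0 0.015 0 0 0 -1'
```

```text
time: 25.72
tool_pos: [487.8, 36.5, 69.0]
tcp_rot: [3.141, -0.0, 2.003]
contact_force: [1.0, -0.8, 3.8]
grip_width: 54.0
finger_force: 30.0
time: 26.05
tool_pos: [487.8, 36.5, 66.0]
tcp_rot: [3.141, -0.0, 2.003]
contact_force: [1.8, -0.6, 4.3]
grip_width: 54.3
finger_force: 30.0
time: 26.3
tool_pos: [487.8, 36.5, 64.6]
tcp_rot: [3.141, -0.0, 2.003]
contact_force: [0.3, -1.0, 4.5]
grip_width: 53.8
finger_force: 30.0
```

```bash
python3 -m handwheel '0 0 0.01 0 0 0 -1; 0 0 0.01 0 0 0 -1; 0 0 0.01 0 0 0 -1'
python3 -m handwheel '0 0 0.01 0 0 0 -1; 0 0 0.01 0 0 0 -1; 0 0 0.01 0 0 0 -1'
```

```text
time: 26.55
tool_pos: [487.9, 36.4, 64.4]
tcp_rot: [3.141, 0.0, 2.003]
contact_force: [-1.8, -1.0, 13.3]
grip_width: 53.8
finger_force: 30.0
time: 26.8
tool_pos: [487.9, 36.3, 64.3]
tcp_rot: [3.14, 0.001, 2.003]
contact_force: [-6.1, -1.5, 22.6]
grip_width: 53.7
finger_force: 30.0
```

Run:
```python
from fit import *
p=viewer.capture("side"); o=bot.get_obs(); im=p["frame"].copy()
for zz in(6,106):
    P=np.array([[-1,-1],[1,-1],[1,1],[-1,1]])*27; P=np.c_[P,np.full(4,zz)]@R(.433).T+[486.5,36.5,0]
    cv2.polylines(im,[(pr(P,p)*16+8).astype(np.int32)],True,(255,0,0),1,cv2.LINE_AA,4)
cv2.imwrite("pics/s2.png",cv2.resize(im[130:260,140:280,::-1],None,fx=4,fy=4))
```

```text
(no output)
```

View pics/s2.png

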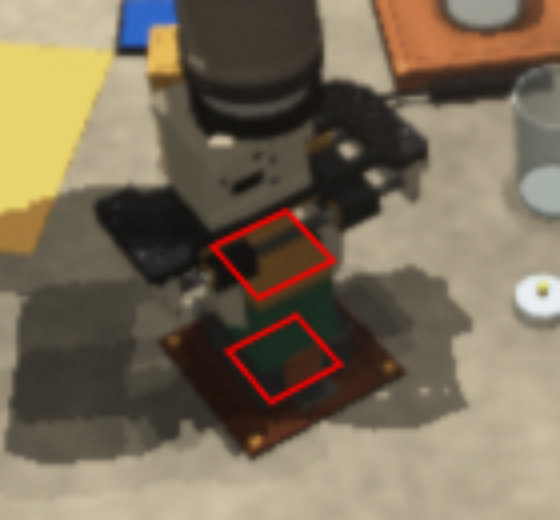

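The stop at 64.3 mm is stiff and matches the expected floor at 63.9, and the picture's lid agrees with a tin standing at z = 6. I'll ease off, release and rise.

```bash
python3 -m handwheel '0 0 -0.01 0 0 0 -1; 0 0 -0.02 0 0 0 -1; 0 0 -0.02 0 0 0 0; 0 0 -0.02 0 0 0 0.4; 0 0 -0.02 0 0 0 0.7; 0 0 -0.02 0 0 0 1; 0 0 -0.02 0 0 0 1; 0 0 -0.02 0 0 0 1'
python3 -m handwheel '0 0 0 0 0 0 1; 0 0 0 0 0 0 1; 0 0 0 0 0 0 1'
python3 -m handwheel '0 0 -0.2 0 0 0 1; 0 0 -0.5 0 0 0 1; 0 0 -1 0 0 0 1; 0 0 -1 0 0 0 1; 0 0 -1 0 0 0 1;0 0 -1 0 0 0 1'
python3 -m handwheel '-1 0 -0.2 0 0 0 1; -1 0 -0.2 0 0 0 1; -1 0 -0.2 0 0 0 1; -1 0 -0.2 0 0 0 1' >/dev/null
python3 -m handwheel '-1 0 -0.2 0 0 0 1; -1 0 -0.2 0 0 0 1; -1 0 -0.2 0 0 0 1; -1 0 -0.2 0 0 0 1'
python3 - <<'E'
from fit import *
ims=[]
for c,g in(("side",(210,205)),("top",(261,240))):
    p=viewer.capture(c); im=p["frame"].copy()
    for r in viewer.cut_out("tin_green",p)[:1]:
        m=r["pixels"].astype(np.float32); print(c,r["centre"],r["score"],m.sum())
        if c=="top":
            cost=lambda v:abs(sil(v,[box(54,40,106)],p)-m).sum()/m.sum()
            b=minimize(cost,[486,37,.433],method="Nelder-Mead",options=dict(initial_simplex=[[486,37,.43],[496,37,.43],[486,47,.43],[486,37,.63]])); print(b.x,b.fun)
    for zz in(6,106):
        P=np.array([[-1,-1],[1,-1],[1,1],[-1,1]])*27; P=np.c_[P,np.full(4,zz)]@R(.433).T+[486.5,36.5,0]
        cv2.polylines(im,[(pr(P,p)*16+8).astype(np.int32)],True,(255,0,0),1,cv2.LINE_AA,4)
    ims.append(cv2.resize(im[g[1]-65:g[1]+65,g[0]-50:g[0]+50,::-1],None,fx=4,fy=4))
cv2.imwrite("pics/s3.png",np.hstack(ims))
E
```

```text
time: 27.52
tool_pos: [487.4, 36.4, 63.9]
tcp_rot: [-3.141, -0.001, 2.003]
contact_force: [0.0, 0.7, -0.1]
grip_width: 82.7
finger_force: 0.0
time: 27.77
tool_pos: [487.6, 36.3, 64.2]
tcp_rot: [3.142, -0.0, 2.003]
contact_force: [1.1, -0.9, -0.5]
grip_width: 92.1
finger_force: 0.0
time: 28.27
tool_pos: [487.5, 36.3, 164.0]
tcp_rot: [3.141, 0.0, 2.003]
contact_force: [0.1, -0.5, -0.3]
grip_width: 91.5
finger_force: 0.0
time: 28.93
tool_pos: [571.9, -148.2, 202.3]
tcp_rot: [-3.14, -0.001, 1.999]
contact_force: [-0.2, 0.4, 0.0]
grip_width: 91.7
finger_force: 0.0
side [204.2, 199.7] 0.56 520.0
top [260.8, 242.9] 0.66 555.0
[4.85758429e+02 3.67251408e+01 4.23845439e-01] 0.050112612545490265
```

View pics/s3.png

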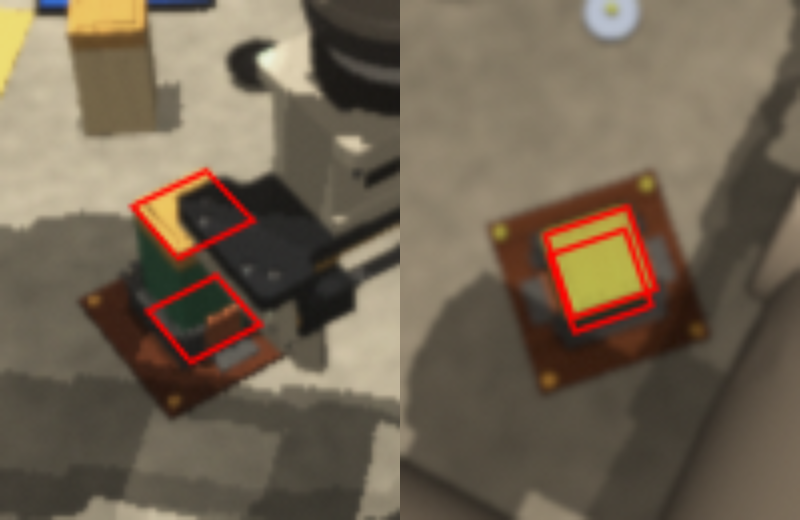

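Both views show the green tin upright and centred in the socket, with its lid on the outline for a fully seated tin. The cream tin is standing in its place and the arm is clear.

```bash
python3 -c "
from plant import bot
print(bot.close_job())"
```

```text
the job is handed in; nothing more can be done
None
```

I lifted and set back both tins, then pushed the heavier green one (about 7.1 N, against 3.4 N for cream) down to the holder's floor; the cream tin stands where it was, and the job is handed in (no verdict was returned).

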